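Catch the loose dust box and shake its filter

ROBOT

A 6-joint arm with a two-finger parallel gripper is mounted at the origin on the work surface. World frame = base frame: x ahead of the robot, y to its left, z up, the work surface at z = 0. Lengths are in m, angles in rad, forces in N, time in s.
With the tool pointing down it reaches from about 0.25 to 0.725 m from the base axis. Payload 4 kg.
Tool frame: the origin (TCP) lies at the very end of the fingers, on their centre line; the grasp point (between the pads) lies 19 mm behind it; z points along the fingers, y is the line along which they close (so a half turn about z gives the same grasp; the last joint's range is limited). The gripper opens to 85 mm and grips with 20 to 120 N. Pads are 22 mm wide; open, the fingers measure 114 mm over their backs; the gripper's body (76 mm by 85 mm) begins 54 mm behind the grasp point. The pads swing forward as they close: fully open they stand 13 mm farther back than shut.
Start: joints at [-1.122, 0.241, 0.005, 1.335, 0, 1.571], TCP at [0.217, -0.45, 0.231] pointing down, gripper open.
Joint ranges: [-2.72, 2.72], [-1.05, 1.87], [-1.09, 1.28], [-1.99, 2.15], [-1.42, 1.44], [-3.14, 3.14]. Speed limits (rad/s): [2.79, 2.79, 3.14, 3.14, 3.14, 3.14].

INTERFACE

Orientations are given as a rotation vector (axis times angle).
In Python, from workcell import * gives the robot as it stands. The module is installed in compiled form; this text tells all that it offers.
- The arm moves only by the tool apply_moves, never from a script. Its argument "plan" is a list of rows, each a list of 3 entries, a list of its own where there are three numbers: the finger opening in m, from 0 to 0.0854, then the shift along the world's x, y, z in m, then the turn about the world's z in degrees. In form: [[claw, [tx, ty, tz], spin], ...]. A call has 1 to 20 rows; each row shifts and turns the commanded pose from where the row before left it; what a row does not reach is not made up. A row lasts 1/8 s, in which the tool goes at most 62.5 mm and 10.7 degrees, less where a joint would pass 70% of its speed; a pose out of reach is approached as far as the arm can. A call with a gripper value outside its range is refused whole. The fingers move at their own pace and stop on an object; "squeeze" is the grip in N (left out, the last holds). Time passes only in rows, so rows that do not move let the fingers close. It gives the time, the measured TCP pose, the force, the opening and the grip force at its end, in the units of the state.
- read_state(): the state, without advancing time (a new reading comes with each control period).
- camera(name): name is "scene" or "top"; returns the picture (420x560x3 uint8, blue, green, red); there is no depth.
- calibration(name): a dict with "fx", "fy", "cx", "cy" (pixels), "rvec" (rotation vector, rad) and "tvec" (3), from world to camera coordinates, as OpenCV has them. Camera axes: x right, y down, z forward; pixel columns grow to the right and rows downward; lengths in m; the calibration is good to about 2 mm. A picture is of the moment at which its call begins. calibration takes no time and is no camera call.
- hand_in(): hands the job in; it is judged then, once.
Trained networks look in the newest picture that a camera, given by its name, has taken for a name from the list of things; names that differ only in an ending like _2 or _b are one class to them, and where a whole thing is asked for, a point or a joint stands for the part that bears it (a point fixed in the world has none). Each returns a list of dicts, best first, with "p" (0 to 1); they miss things now and then, are a little off and sometimes report something else, mostly with a low value. They report only what shows in the picture. A call takes as long as a camera call. They do not tell look-alikes from the thing itself.
- silhouettes(thing, camera): "mask" (420x560 bool, what is visible of it).
- mark_of(thing, camera): "at" ([x, y, z] in m, in world coordinates, good to about 4 mm: a listed point, or the origin of a listed thing).
The state is a dict: "time_s": time; "joint_pos": joint angles; "joint_vel": joint speeds; "effort": joint torques, N m; "position": TCP position; "orientation": TCP orientation; "force": force on the tool from outside, world axes, zero at the start; "torque": the same for the moment, N m; "finger_gap": finger opening in m; "finger_force": force on a finger pad.
Only numpy, scipy, OpenCV 4.12 (cv2) and the standard library are available. Lean on these libraries where they do the work, as an engineer would, in place of code of your own. Each camera call takes 0.05 s, during which the arm holds its last target. There are 200 camera calls.

TASK

One of the two dust boxes has its bar catch left up, so its lid would lift if tugged: find it and press its bar fully down. Then tilt the spring-centred shaker lever right over towards that same box, hold it there for about two seconds and let it come back to the middle. Do not tilt the lever the other way, leave the other box's catch down, keep both lids shut at the end, and do not push the other things on the bench about.

Things in the scene. Friction and masses are not known exactly. Their poses are not given: they have to be found in the camera images.
- box_a: grey steel dust box bolted to the bench, one of two alike, one on each side of the lever (either side). 160 (x) x 120 (y) x 90 mm, plus 8 mm flat lid (top at z = 98 mm). Origin: centre of its underside; z up. Its bar catch crosses above the lid along y at x = -58 mm, pivoting at (-58, -70, 135) mm on a post outside the -y wall, 142 mm high.
- box_b: grey steel dust box bolted to the bench, one of two alike, one on each side of the lever (either side). 160 (x) x 120 (y) x 90 mm, plus 8 mm flat lid (top at z = 98 mm). Origin: centre of its underside; z up. Its bar catch crosses above the lid along y at x = -58 mm, pivoting at (-58, -70, 135) mm on a post outside the -y wall, 142 mm high.
- catch_a (a joint): bar catch of box_a: 0 = down level, its foot bearing on the lid (caught); grows as the free end (+y) lifts, up to 1.0 rad. Stiff friction pivot, about 7 N at the pad; it stays where it is left. At the start one box's catch is up by 0.25 to 0.5 rad, the other's is down.
- catch_b (a joint): bar catch of box_b: 0 = down level, its foot bearing on the lid (caught); grows as the free end (+y) lifts, up to 1.0 rad. Stiff friction pivot, about 7 N at the pad; it stays where it is left. At the start one box's catch is up by 0.25 to 0.5 rad, the other's is down.
- catch_a_pad (a point): centre of the top of the press pad (26 x 44 x 12 mm) at the free end of box_a's catch bar (14 wide, 10 thick, a 30 mm black foot under it), 140 mm from the pivot. Moves with the bar; when down it lies over (-58, 70) mm of the box, 141 mm above the bench; when up it is 35 to 70 mm higher.
- catch_b_pad (a point): centre of the top of the press pad (26 x 44 x 12 mm) at the free end of box_b's catch bar (14 wide, 10 thick, a 30 mm black foot under it), 140 mm from the pivot. Moves with the bar; when down it lies over (-58, 70) mm of the box, 141 mm above the bench; when up it is 35 to 70 mm higher.
- lid_a (a joint): lid of box_a, hinged along its far (+x) edge: 0 = shut, grows as its near edge is lifted; it falls shut by its own weight (250 g). Under a light tug a caught lid lifts only a few mm; a loose one lifts freely until it meets the raised bar.
- lid_b (a joint): lid of box_b, hinged along its far (+x) edge: 0 = shut, grows as its near edge is lifted; it falls shut by its own weight (250 g). Under a light tug a caught lid lifts only a few mm; a loose one lifts freely until it meets the raised bar.
- lid_a_knob (a point): top of the round wooden knob (32 mm wide, its top 33 mm above the lid's underside) on the lid of box_a
- lid_b_knob (a point): top of the round wooden knob (32 mm wide, its top 33 mm above the lid's underside) on the lid of box_b
- jog_base: green housing of the shaker lever between the boxes, fixed, 85 x 85 mm, 50 mm high with a low rubber boot to 66 mm. Origin: centre of its underside; z up; the lever tilts along its y axis, which points roughly at one box, -y roughly at the other.
- jog (a joint): tilt of the lever: 0 upright, positive = leaning to the housing's +y, negative = to its -y, stops at +-0.5 rad. A spring (0.9 N m/rad, about 5 N at the ball for full tilt) brings it back to 0 when let go. A tilt beyond 0.38 rad counts as right over.
- jog_knob (a point): centre of the black ball (32 mm across) on top of the lever's 12 mm stick; 85 mm from the pivot, which lies 55 mm above the bench (ball 140 mm above the bench when upright)
- comb: pale horn comb lying flat in front of the lever, 120 x 44 x 8 mm; loose, to be left alone
- horn: short curved brown horn lying beyond the lever, about 140 mm long, 42 mm thick; loose, to be left alone
- jar: amber glass jar with steel cap, 64 mm across, 85 mm high, near the far edge; loose, to be left alone
- rasp: handled steel tool about 200 mm long, near the far edge; loose, to be left alone
- mallet: wooden mallet about 240 mm long, at the left; loose, to be left alone
- brush: hand brush, lying at the right; loose, to be left alone
- wood_block: pale wooden block 70 x 100 x 50 mm, at the left; loose, to be left alone
There are look-alikes about, which are no part of the job. There is more than one size of the jog_base; the job needs the middle-sized. Leave any purple look-alike of the box_b alone.

How it is judged:
On the way, in this order (a step that is already met when the one before it is completed fails the run):
1. the raised bar catch is pressed fully down on its shut lid (within 0.04 rad) (value of joint each of catch_a, catch_b, lid_a, lid_b below 0.04 rad), for 0.2 s.
2. the lever is held more than 0.38 rad over towards the box just caught, for 1.2 s (((y of box_a in the frame of jog_base above 0 m and value of joint jog above 0.38 rad) or (y of box_a in the frame of jog_base below 0 m and value of joint jog below -0.38 rad))), for 1.2 s.
3. the lever is back in the middle (value of joint jog between -0.06 and 0.06 rad), for 0.2 s.
At the end, for the whole second after the job is handed in: both bar catches down and both lids shut (each within 0.04 rad), the lever upright within 0.06 rad (all of step 1 and all of step 3); the robot touches nothing.
It fails at once if the lever is tilted more than 0.25 rad away from the box that was loose ((y of box_a in the frame of jog_base above 0 m and value of joint jog below -0.25 rad) or (y of box_a in the frame of jog_base below 0 m and value of joint jog above 0.25 rad)).
It fails at once if the lever is tilted more than 0.25 rad while the catch is still up (value of joint catch_a above 0.1 rad and (value of joint jog above 0.25 rad or value of joint jog below -0.25 rad)).
It fails at once if the other box's catch is lifted more than 0.15 rad (value of joint catch_b above 0.15 rad).
It fails at once if a loose thing on the bench is moved by more than 30 mm (distance of any of comb, horn, jar, rasp, mallet, brush, wood_block from where it was at the start of the episode above 0.03 m).
It also fails if it takes over 48 s, if anything falls off the work surface, if the arm or the gripper's body presses on something with over 40 N, if the wrist force passes 120 N, or if a joint passes its speed limit or range.

## Working session

There is one attempt and no reset: what is moved stays moved. The work goes in short steps, Python scripts to look and compute and a tool call to move; the robot and the scene stay as the last step left them, time stands still between calls to the robot, and variables do not carry over. Pictures are saved under pics/ and viewed, at most 10 in all, crops included, and the job is handed in when it is done.

Besides the shell and the picture viewer there is one more tool, called after "Call:" as name(argument=value, ...) on one line, values as JSON. apply_moves: Moves the arm, as the interface text tells. Its arguments: {"type":"object","properties":{"plan":{"type":"array","items":{"type":"array"}},"squeeze":{"type":"number"}},"required":["plan"]}

```bash
mkdir -p pics; python3 - <<'E'
from workcell import *
import cv2
for c in("scene","top"):
    cv2.imwrite(f"pics/{c}0.png",camera(c))
    for t in("box_a","jog_base","jog_knob","catch_a_pad","lid_a_knob"):
        for d in mark_of(t,c): print(c,t,round(d["p"],2),[round(float(v),3) for v in d["at"]])
s=read_state();print(s["time_s"],s["position"],s["orientation"])
E
```

```text
scene box_a 0.77 [0.22, 0.281, -0.002]
scene box_a 0.75 [0.545, -0.273, -0.001]
scene box_a 0.58 [0.567, 0.241, -0.003]
scene jog_base 0.92 [0.496, -0.015, 0.001]
scene jog_base 0.78 [0.335, -0.24, 0.0]
scene jog_base 0.7 [0.406, 0.146, 0.001]
scene jog_knob 0.67 [0.494, -0.017, 0.14]
scene jog_knob 0.61 [0.339, -0.24, 0.193]
scene jog_knob 0.55 [0.412, 0.149, 0.104]
scene catch_a_pad 0.77 [0.48, -0.231, 0.194]
scene lid_a_knob 0.84 [0.556, -0.274, 0.119]
top box_a 0.96 [0.219, 0.279, 0.002]
top box_a 0.62 [0.546, -0.277, 0.003]
top box_a 0.59 [0.567, 0.246, 0.003]
top box_a 0.37 [0.748, -0.186, 0.002]
top box_a 0.19 [0.476, -0.225, 0.189]
top jog_base 0.91 [0.334, -0.237, 0.001]
top jog_base 0.74 [0.499, -0.011, 0.001]
top jog_base 0.62 [0.41, 0.144, -0.001]
top jog_knob 0.59 [0.412, 0.147, 0.103]
top jog_knob 0.5 [0.334, -0.237, 0.191]
top jog_knob 0.42 [0.494, -0.019, 0.137]
top catch_a_pad 0.65 [0.479, -0.226, 0.19]
top lid_a_knob 0.65 [0.557, -0.272, 0.121]
0.6 [ 0.21695564 -0.45050286  0.23133923] [3.06272603e+00 6.99064191e-01 3.83581774e-05]
```

View pics/scene0.png

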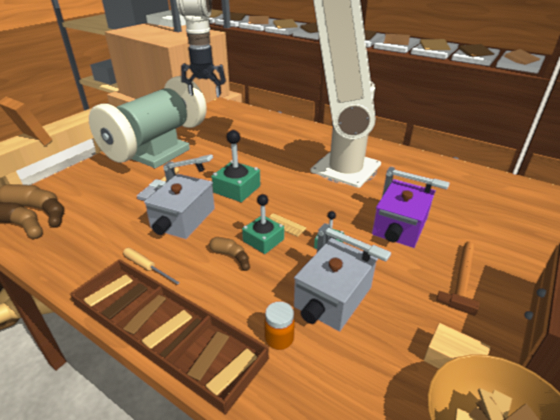

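View pics/top0.png

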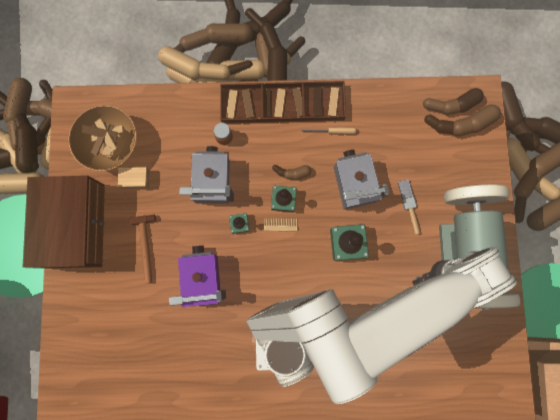

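The scene picture shows these candidates:
- **Boxes:** grey at (181,203), grey at (336,280), and a purple look-alike at (405,212).
- **Levers:** large at (236,170), middle at (262,230) and small at (332,225). Ball heights are 193, 140 and 104 mm, so the middle one, at (0.496,-0.015), is the one I need.

The grey box at (181,203) seems to have the raised bar, since its pad is at z≈0.19. I'll check that in one close crop and get the housing yaw.

```bash
python3 - <<'E'
from workcell import *
import cv2,numpy as np
a=camera("scene");b=camera("top")
A=cv2.resize(a[140:330,130:400],None,fx=2,fy=2,interpolation=2)
B=cv2.resize(b[140:220,170:390],None,fx=2.4545,fy=2.4545,interpolation=2)
cv2.imwrite("pics/crop1.png",np.vstack([A,cv2.resize(B,(540,196))]))
# yaw of jog base and loose box from top silhouettes
k=calibration("top");K=np.array([[k["fx"],0,k["cx"]],[0,k["fy"],k["cy"]],[0,0,1]])
R=cv2.Rodrigues(np.array(k["rvec"],float))[0];t=np.array(k["tvec"],float).ravel()
C=-R.T@t
def back(p,z):
    d=R.T@np.linalg.inv(K)@np.array([p[0],p[1],1.]);return C+d*(z-C[2])/d[2]
for th,z in(("jog_base",.05),("box_a",.098)):
  for d in silhouettes(th,"top"):
    ys,xs=np.nonzero(d["mask"])
    P=np.array([back(p,z)[:2] for p in zip(xs,ys)],np.float32)
    print(th,round(d["p"],2),cv2.minAreaRect(P),P.mean(0))
for t_ in("catch_a_pad","jog_knob"):
  for c in("scene","top"): print([(round(d["p"],2),np.round(d["at"],3)) for d in mark_of(t_,c)])
E
```

```text
jog_base 0.89 ((0.408175528049469, 0.14790502190589905), (0.0659308061003685, 0.06511829793453217), 6.670012950897217) [0.4080115 0.1479208]
jog_base 0.77 ((0.4912905693054199, -0.012929551303386688), (0.08797081559896469, 0.09634246677160263), 83.49044799804688) [ 0.49146098 -0.01245849]
jog_base 0.69 ((0.3324185907840729, -0.23584914207458496), (0.11525281518697739, 0.1264604777097702), 1.1153404712677002) [ 0.33150157 -0.23464637]
box_a 0.72 ((0.23025178909301758, 0.2851094603538513), (0.1866070032119751, 0.19866341352462769), 89.45988464355469) [0.21822773 0.28182158]
box_a 0.7 ((0.5548361539840698, -0.2768477201461792), (0.20058593153953552, 0.16765794157981873), 9.875412940979004) [ 0.5419414  -0.26868954]
box_a 0.68 ((0.5747993588447571, 0.25128334760665894), (0.19019362330436707, 0.20498572289943695), 88.49469757080078) [0.56383455 0.24404928]
box_a 0.63 ((0.44421282410621643, -0.4395471215248108), (0.18452763557434082, 0.042638491839170456), 8.710681915283203) [ 0.4625018  -0.43736714]
box_a 0.16 ((0.5425447821617126, -0.2725191116333008), (0.16619671881198883, 0.12449098378419876), 10.898880004882812) [ 0.548971   -0.27256203]
[(0.82, array([ 0.48 , -0.233,  0.194])), (0.18, array([ 0.404,  0.001, -0.002]))]
[(0.5, array([ 0.479, -0.225,  0.19 ]))]
[(0.77, array([ 0.332, -0.238,  0.191])), (0.56, array([ 0.492, -0.016,  0.142])), (0.53, array([0.413, 0.147, 0.105])), (0.52, array([ 0.568,  0.247, -0.007]))]
[(0.52, array([ 0.332, -0.239,  0.19 ])), (0.5, array([0.411, 0.147, 0.103])), (0.48, array([ 0.495, -0.02 ,  0.138]))]
```

View pics/crop1.png

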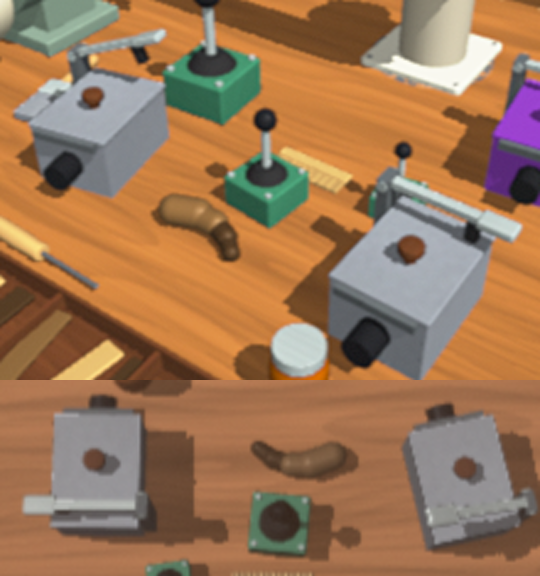

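The crop confirms it. The left grey box (crop ~(120,60)) has its bar raised with the foot off the lid, while the right grey box's bar is down. The middle lever is at crop (265,170). Next I'll move above the pad with the fingers shut.

Call:
apply_moves(plan=[[0, [0, 0, 0.04], -5], [0, [0, 0, 0.04], -7], [0, [0.02, 0.015, 0], -7], [0, [0.03, 0.027, 0], -7], [0, [0.03, 0.027, 0], 0], [0, [0.03, 0.027, 0], 0], [0, [0.03, 0.027, 0], 0], [0, [0.03, 0.027, 0], 0], [0, [0.03, 0.027, 0], 0], [0, [0.03, 0.027, 0], 0], [0, [0.03, 0.027, 0], 0], [0, [0, 0, 0], 0], [0, [0, 0, -0.03], 0], [0, [0, 0, -0.03], 0], [0, [0, 0, 0], 0]], squeeze=40)

```text
time_s: 2.88
position: [0.4748, -0.2193, 0.2491]
orientation: [-3.139, 0.009, 0.008]
force: [0.2, -0.0, 0.3]
finger_gap: -0.0
finger_force: 0.0
```

Call:
apply_moves(plan=[[0, [0.002, 0, -0.02], 0], [0, [0, 0, -0.02], 0], [0, [0, 0, -0.012], 0], [0, [0, 0, -0.012], 0], [0, [0, 0, -0.012], 0], [0, [0, 0, -0.012], 0], [0, [0, 0, -0.008], 0], [0, [0, 0, -0.006], 0], [0, [0, 0, -0.003], 0], [0, [0, 0, 0], 0]])

```text
time_s: 4.12
position: [0.48, -0.2193, 0.1479]
orientation: [-3.141, 0.007, -0.005]
force: [0.9, 1.7, 3.6]
finger_gap: 0.0001
finger_force: 1.9
```

Call:
apply_moves(plan=[[0, [0, 0, -0.003], 0], [0, [0, 0, -0.002], 0], [0, [0, 0, -0.001], 0], [0, [0, 0, 0], 0]])

```text
time_s: 4.62
position: [0.4799, -0.219, 0.1418]
orientation: [-3.141, 0.007, -0.005]
force: [0.1, 3.5, 5.2]
finger_gap: -0.0001
finger_force: 2.8
```

Call:
apply_moves(plan=[[0, [0, 0, -0.002], 0], [0, [0, 0, -0.002], 0], [0, [0, 0, -0.001], 0], [0, [0, 0, 0], 0], [0, [0, 0, 0], 0]])

```text
time_s: 5.25
position: [0.4801, -0.219, 0.1404]
orientation: [3.141, -0.007, 0.009]
force: [-5.8, 6.8, 24.8]
finger_gap: 0.0
finger_force: 12.4
```

The force rose to 25 N at z=0.1404, so the bar has bottomed on the lid. I'll lift off and go to the +y side of the lever.

Call:
apply_moves(plan=[[0, [0, 0, 0.01], 0], [0, [0, 0, 0.03], 0], [0, [0, 0, 0.04], 0], [0, [0, 0, 0.03], 0], [0, [0.002, 0.03, 0], 0], [0, [0.002, 0.04, 0], 0], [0, [0.002, 0.04, 0], 0], [0, [0.002, 0.04, 0], 0], [0, [0.002, 0.04, 0], 0], [0, [0.002, 0.04, 0], 0], [0, [0, 0.03, 0], 0], [0, [0, 0, 0], 0], [0, [0, 0, 0], 0]])

```text
time_s: 6.88
position: [0.4914, 0.0169, 0.2453]
orientation: [-3.124, -0.038, 0.001]
force: [0.3, 0.3, 0.8]
finger_gap: -0.0002
finger_force: 0.0
```

```bash
python3 - <<'E'
from workcell import *
import cv2,numpy as np
a=camera("scene")
cv2.imwrite("pics/crop2.png",cv2.resize(a[100:330,120:400],None,fx=2,fy=2,interpolation=2))
for t_ in("catch_a_pad","jog_knob","lid_a_knob"):
  print(t_,[(round(d["p"],2),np.round(d["at"],3)) for d in mark_of(t_,"scene")])
print(read_state()["position"],read_state()["force"])
E
```

```text
catch_a_pad [(0.68, array([ 0.324,  0.481, -0.005]))]
jog_knob [(0.72, array([ 0.334, -0.24 ,  0.19 ])), (0.46, array([0.413, 0.148, 0.105])), (0.17, array([0.582, 0.528, 0.   ]))]
lid_a_knob [(0.73, array([ 0.556, -0.273,  0.124])), (0.72, array([0.511, 0.315, 0.143])), (0.6, array([ 0.48 , -0.218,  0.141]))]
[0.49137014 0.01705722 0.245301  ] [ 0.11290406 -0.68593193 -0.09966409]
```

View pics/crop2.png

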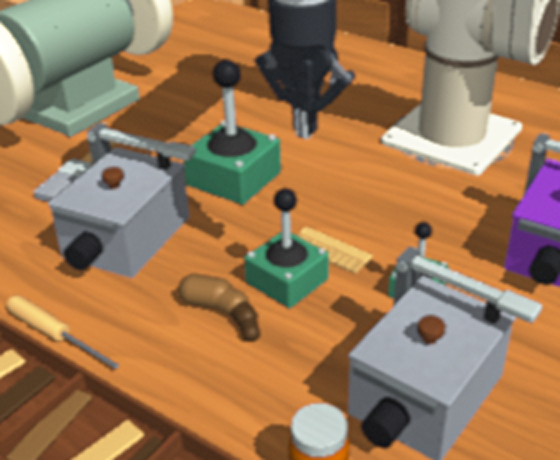

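The loose box's bar is now down: its pad is at about (0.48,-0.218,0.141), at crop (165,155). The middle lever's ball is at crop (286,198), with the gripper hovering above and beside it. I'll lower beside the ball on its +y side.

Call:
apply_moves(plan=[[0, [0, 0.025, 0], 0], [0, [0, 0, 0], 0], [0, [0, 0, -0.04], 0], [0, [0, 0, -0.04], 0], [0, [0, 0, -0.035], 0], [0, [0, 0, -0.008], 0], [0, [0, 0, 0], 0], [0, [0, -0.01, 0], 0], [0, [0, -0.01, 0], 0], [0, [0, -0.01, 0], 0], [0, [0, -0.01, 0], 0], [0, [0, -0.01, 0], 0], [0, [0, 0, 0], 0]])

```text
time_s: 8.7
position: [0.4908, -0.02, 0.1215]
orientation: [-3.11, -0.068, 0.005]
force: [-2.2, 5.8, -0.5]
finger_gap: -0.0001
finger_force: 2.6
```

```bash
python3 - <<'E'
from workcell import *
import cv2,numpy as np
a=camera("scene")
cv2.imwrite("pics/crop3.png",cv2.resize(a[140:280,190:360],None,fx=3,fy=3,interpolation=2))
for c in("scene","top"):
  camera(c);print([(round(d["p"],2),np.round(d["at"],3)) for d in mark_of("jog_knob",c)])
s=read_state();print(s["position"],s["force"])
E
```

```text
[(0.67, array([ 0.334, -0.239,  0.192])), (0.54, array([ 0.489, -0.047,  0.134])), (0.39, array([0.415, 0.147, 0.104]))]
[(0.73, array([ 0.334, -0.242,  0.191])), (0.43, array([0.413, 0.148, 0.106]))]
[ 0.49078309 -0.01935447  0.12169093] [-1.99165447  4.46912007 -0.09883613]
```

View pics/crop3.png

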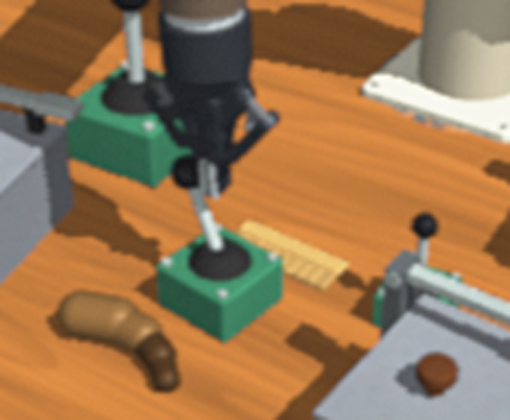

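The crop shows the lever leaning towards the caught box, with its ball at crop (188,172) against the fingers. The tilt is about 0.37 rad, so I'll push roughly 8 mm further and hold.

Call:
apply_moves(plan=[[0, [0, -0.004, 0], 0], [0, [0, -0.004, 0], 0], [0, [0, -0.002, 0], 0], [0, [0, 0, 0], 0], [0, [0, 0, 0], 0]])

```text
time_s: 9.57
position: [0.4906, -0.0258, 0.1213]
orientation: [-3.103, -0.073, 0.006]
force: [-1.5, 14.3, -2.3]
finger_gap: 0.0001
finger_force: 7.0
```

```bash
python3 - <<'E'
from workcell import *
import numpy as np
for i in range(2):
  camera("scene");print([(round(d["p"],2),np.round(d["at"],3)) for d in mark_of("jog_knob","scene")])
s=read_state();print(s["position"],s["force"])
E
```

```text
[(0.8, array([ 0.334, -0.236,  0.191])), (0.71, array([ 0.491, -0.054,  0.132])), (0.42, array([0.415, 0.148, 0.101]))]
[(0.86, array([ 0.335, -0.236,  0.193])), (0.64, array([ 0.49 , -0.054,  0.13 ])), (0.39, array([0.412, 0.149, 0.105]))]
[ 0.490653   -0.02579321  0.12130425] [-1.23994363 13.43407831 -2.29886449]
```

The force has risen to 13 N against the 5 N spring, so the lever is on its stop. I'll hold it for 2 s and then follow it back slowly.

Call:
apply_moves(plan=[[0, [0, 0, 0], 0], [0, [0, 0, 0], 0], [0, [0, 0, 0], 0], [0, [0, 0, 0], 0], [0, [0, 0, 0], 0], [0, [0, 0, 0], 0], [0, [0, 0, 0], 0], [0, [0, 0, 0], 0], [0, [0, 0, 0], 0], [0, [0, 0, 0], 0], [0, [0, 0, 0], 0], [0, [0, 0, 0], 0], [0, [0, 0, 0], 0], [0, [0, 0, 0], 0]])

```text
time_s: 11.52
position: [0.4907, -0.0258, 0.1213]
orientation: [-3.103, -0.073, 0.006]
force: [-1.4, 14.7, -2.2]
finger_gap: 0.0002
finger_force: 6.9
```

Call:
apply_moves(plan=[[0, [0, 0.005, 0], 0], [0, [0, 0.007, 0], 0], [0, [0, 0.007, 0], 0], [0, [0, 0.007, 0], 0], [0, [0, 0.007, 0], 0], [0, [0, 0.007, 0], 0], [0, [0, 0.007, 0], 0], [0, [0, 0.01, 0], 0], [0, [0, 0.015, 0], 0], [0, [0, 0, 0], 0], [0, [0, 0, 0.04], 0], [0, [0, 0, 0.05], 0], [0, [0, 0, 0.05], 0], [0, [0, 0, 0], 0], [0, [0, 0, 0], 0]])

```text
time_s: 13.4
position: [0.492, 0.0356, 0.262]
orientation: [-3.107, -0.082, 0.002]
force: [0.7, 0.3, -0.4]
finger_gap: 0.0001
finger_force: 0.0
```

```bash
python3 - <<'E'
from workcell import *
import cv2,numpy as np
a=camera("scene")
cv2.imwrite("pics/crop4.png",cv2.resize(a[100:330,120:400],None,fx=2,fy=2,interpolation=2))
for t in("jog_knob","catch_a_pad","lid_a_knob"):print(t,[(round(d["p"],2),np.round(d["at"],3)) for d in mark_of(t,"scene")])
s=read_state();print(s["time_s"],s["position"],s["force"])
E
```

```text
jog_knob [(0.62, array([0.414, 0.15 , 0.103])), (0.54, array([ 0.331, -0.24 ,  0.194]))]
catch_a_pad [(0.8, array([ 0.477, -0.217,  0.142]))]
lid_a_knob [(0.6, array([ 0.584, -0.039,  0.008]))]
13.6 [0.49135051 0.03567988 0.26076948] [ 0.23938697  0.15504086 -0.81171805]
```

View pics/crop4.png

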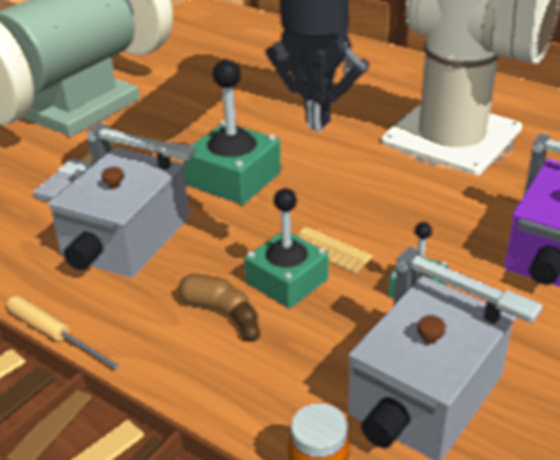

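The lever is upright again (ball at crop (286,198), as before), both bars are down, both lids are shut, and the gripper is clear. I'll hand it in.

```bash
python3 -c "
from workcell import *
print(hand_in())"
```

```text
the job is handed in; nothing more can be done
None
```

I pressed the raised catch on the grey box at y ≈ -0.275 m fully down, held the middle lever on its stop towards that box for about 2 s, let it return upright, and handed the job in at about 13.6 s; the hand-in returned no verdict.

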